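# Tune the furnace's round coil

## Robot

A 6-joint arm with a two-finger parallel gripper is mounted at the origin on the work surface. World frame = base frame: x ahead of the robot, y to its left, z up, the work surface at z = 0. Lengths are in m, angles in degrees, forces in N, time in s.
With the tool pointing down it reaches from about 0.275 to 0.825 m from the base axis. Payload 4.9 kg.
Tool frame: the origin (TCP) lies at the very end of the fingers, on their centre line; the grasp point (between the pads) lies 19 mm behind it (robot.grasp_offset is the distance from the TCP to the grasp point, in m); z points along the fingers, y is the line along which they close (so a half turn about z gives the same grasp; the last joint's range is limited). The gripper opens to 85 mm and grips with 20 to 120 N. Pads are 22 mm wide; open, the fingers measure 114 mm over their backs; the gripper's body (76 mm by 85 mm) begins 54 mm behind the grasp point. The pads swing forward as they close: fully open they stand 13 mm farther back than shut.
Start: joints at [68.572, 18.69, -11.035, 60.275, 0, 82.311], TCP at [0.131, 0.534, 0.231] pointing down, gripper open.
Joint ranges: [-152.03, 152.03], [-55.5, 102.48], [-74.3, 77.21], [-110.64, 120.58], [-84.22, 78.4], [-180, 180]. Speed limits (degrees/s): [147.25, 147.25, 180, 180, 180, 180].

## Interface

Orientations are given as [roll, pitch, yaw] about the fixed x, y, z axes, in that order (R = Rz(yaw) Ry(pitch) Rx(roll)).
In Python, from plant import status, cams, order, robot gives the robot as it stands.
- The arm moves only by the tool drive_tool, never from a script. Its argument "steps" is a list that holds one entry, the list of rows, each a list of 7 numbers: the shift along the tool's x, y, z as a fraction of full scale, then the turn, a rotation vector about the tool's x, y, z as a fraction of full scale, then the gripper command: -1 is fully open, 1 is shut, values between are in proportion. A call has 1 to 20 rows; each row is the pose to reach, as a shift and turn from the pose commanded when the call began, along the tool's axes at that moment; what a row does not reach only later rows make up. Full scale, the value 1, is 120 mm for a shift and 90 degrees for a turn. A row lasts 1/8 s, in which the tool goes at most 62.5 mm and 10.7 degrees, less where a joint would pass 70% of its speed; a pose out of reach is approached as far as the arm can. A call with a number of a shift or a turn outside -1 to 1 is refused whole. A call with a gripper value outside its range is refused whole. The fingers move at their own pace and stop on an object; "force" is the grip in N (left out, the last holds). Time passes only in rows, so rows that repeat a pose let the fingers close. It gives the time, the measured TCP pose, the force, the opening and the grip force at its end, in the units of the state.
- status.read_state(): the state, without advancing time (a new reading comes with each control period).
- cams.grab_frame(name): name is "side" or "top"; returns a dict with "color" (420x560x3 uint8, red, green, blue), "depth" (420x560 float32, m along the optical axis (not along the pixel's ray), 0 where there is no reading), "mtx" (3x3 intrinsics, pixels), "position" and "orientation" of the camera in the world. Camera axes: x right, y down, z forward; pixel columns grow to the right and rows downward; lengths in m; the calibration is good to about 2 mm. A picture is of the moment at which its call begins.
- order.sign_off(): hands the job in; it is judged then, once.
The state is a dict: "time_s": time; "joint_pos": joint angles; "dq": joint speeds; "tau": joint torques, N m; "tcp_pos": TCP position; "tcp_rot": TCP orientation; "force": force on the tool from outside, world axes, zero at the start; "moment": the same for the moment, N m; "width": finger opening in m; "finger_force": force on a finger pad.
Only numpy, scipy, OpenCV 4.12 (cv2) and the standard library are available. Lean on these libraries where they do the work, as an engineer would, in place of code of your own. Each camera call takes 0.05 s, during which the arm holds its last target. There are 200 camera calls.

## Task

Lift the plastic tuning tool out of the end sleeve of the rack, set its blade in the slotted head on the round coil can and turn it clockwise until the slot lines up with the two black index lines on the can's top. Then put the tool back, hanging upright in the sleeve it came from, and let go. Turn only with the tool, do not touch the round coil with the gripper, and leave the slotted head of the square coil can as it is.

Things in the scene. Friction and masses are not known exactly. Their poses are not given: they have to be found in the camera images.
- tuning_tool: Loose plastic tool (black, grey handle), 50 to 85 g, hanging upright in the rack's end sleeve. Origin: middle of the blade's lower end; z up the tool. Blade 20 mm wide (x), 3 thick (y), up to z 15; shaft 16 across to 40; cone to 36 across at 60; flange 54 across from 60 to 65, rests on the sleeve's rim; flat-sided handle 34 (x) by 22 (y) from 65 to 115. Handle's wide way = blade's way.
- rack: Fixed dark steel rack, 64 x 214 mm, with a row of three white sleeves, rims 75 mm above the table. Origin on the table under the middle of the tool's (end) sleeve, z up; the others, at y 78 and 156, hold glass tubes up to 115 mm high. Tool's sleeve: 50 mm outside, 40 inside, open above, floor 8 mm up. Hanging home, the tool's origin is 15 mm above the rack's.
- round_can: Fixed round aluminium can, 72 mm across; origin on the table under its axis, z up. Two black index lines on its top (z 50) lie along x. White slotted head on its axis, 40 across, z 50 to 64. Slot through the middle, 33 long; 13 wide at z 64, sloping in at 45 degrees to 5 wide at z 60, then straight to its black floor at z 54. A square can with a like head is a bystander.
- round_slug (a joint): Angle (rad) of the round can's head: slot direction, counter-clockwise from above from the can's x axis. 0: slot in line with the index lines. Starts at 0.6 to 1.1; stops at -0.3 and 1.6; stays where left (friction about 0.06 N m). Play between blade and slot about 0.1 rad either way.
- square_slug (a joint): Angle (rad) of the like head on the square aluminium can (70 mm square, 50 tall), same sense. The wrong one: it starts between 0.3 and 0.5 and is to be left alone.
Things that resemble listed ones, but are neither listed nor needed, are in the scene too. Leave any blue or red look-alike of the tuning_tool alone.

How it is judged (in metres and radians):
On the way, in this order (a step that is already met when the one before it is completed fails the run):
1. the tool's blade is in the slot of the round can's head (horizontal distance between tuning_tool and round_can below 0.012 m and z of tuning_tool in the frame of round_can below 0.062 m and angle between tuning_tool's own z axis and vertical below 0.3 rad), for 0.2 s.
2. the slot of the round can's head is in line with the index lines (within 12 degrees) with the blade still in it (all of step 1 and value of joint round_slug between -0.21 and 0.21 rad), for 0.2 s.
At the end, for the whole second after the job is handed in: The round can's slot is within 0.21 rad (12 degrees) of the index lines (round_slug between -0.21 and 0.21), and the tool hangs at rest in its own end sleeve, within 12 mm of the sleeve's middle, 10 to 20 mm above the rack's origin and within 0.17 rad of upright (value of joint round_slug between -0.21 and 0.21 rad and horizontal distance between tuning_tool and rack below 0.012 m and z of tuning_tool in the frame of rack between 0.01 and 0.02 m and angle between tuning_tool's own z axis and vertical below 0.17 rad and linear speed of tuning_tool below 0.02 m/s); the robot touches nothing.
It fails at once if the gripper touches the round coil (more than 2 N) (contact force between the fingers and round_can above 2 N).
It fails at once if the head of the square can is turned (square_slug leaves 0.15 to 0.65) (value of joint square_slug above 0.65 rad or value of joint square_slug below 0.15 rad).
It also fails if it takes over 56 s, if anything falls off the work surface, if the arm or the gripper's body presses on something with over 40 N, if the wrist force passes 120 N, or if a joint passes its speed limit or range.

## Working session

There is one attempt and no reset: what is moved stays moved. The work goes in short steps, Python scripts to look and compute and a tool call to move; the robot and the scene stay as the last step left them, time stands still between calls to the robot, and variables do not carry over. Pictures are saved under pics/ and viewed, at most 10 in all, crops included, and the job is handed in when it is done.

Besides the shell and the picture viewer there is one more tool, called after "Call:" as name(argument=value, ...), one argument or row to a line, values as JSON. drive_tool: Moves the arm, as the interface text tells. Its arguments: {"type":"object","properties":{"steps":{"type":"array","items":{"type":"array","items":{"type":"array","items":{"type":"number","minimum":-1,"maximum":1}}}},"force":{"type":"number"}},"required":["steps"]}

```bash
mkdir -p pics; ls; python3 - <<'E'
from plant import status,cams,robot
import cv2,numpy as np
print(status.read_state())
for n in("side","top"):
    f=cams.grab_frame(n); cv2.imwrite(f"pics/{n}0.png",f["color"][:,:,::-1]); np.savez(f"{n}0.npz",**f)
    print(n,f["mtx"],f["position"],f["orientation"])
E
```

```text
pics
{'time_s': 0.0, 'joint_pos': array([ 6.85722772e+01,  1.87345613e+01, -1.10920530e+01,  6.02744190e+01,
        3.01541474e-04,  8.23104390e+01]), 'dq': array([-0.07417228,  0.1188837 , -0.07062346,  0.00874994,  0.03242319,
       -0.10310563]), 'tau': array([-2.53229038e-03, -4.43406594e+01,  2.62438381e+01,  1.55892712e-02,
       -2.53966837e-04,  1.45596840e-05]), 'tcp_pos': array([0.1303934 , 0.53371903, 0.23047888]), 'tcp_rot': array([-1.79899916e+02, -1.38176546e-02,  1.66261826e+02]), 'force': array([0.15483999, 0.51401821, 0.78974584]), 'moment': array([ 0.00275211,  0.03293909, -0.06372537]), 'finger_force': 0.0, 'width': 0.0853067716202937}
side [[504.08611138   0.         286.48974363]
 [  0.         504.08611138 205.21881862]
 [  0.           0.           1.        ]] [ 0.42297152 -0.65902624  0.6475095 ] [-131.98926405    0.99597249   -7.28870744]
top [[413.05567246   0.         284.09414606]
 [  0.         413.05567246 213.53930086]
 [  0.           0.           1.        ]] [ 4.08856992e-01 -5.10045702e-04  7.33937620e-01] [-174.81790816   -0.42501675  -90.21576249]
```

View pics/top0.png

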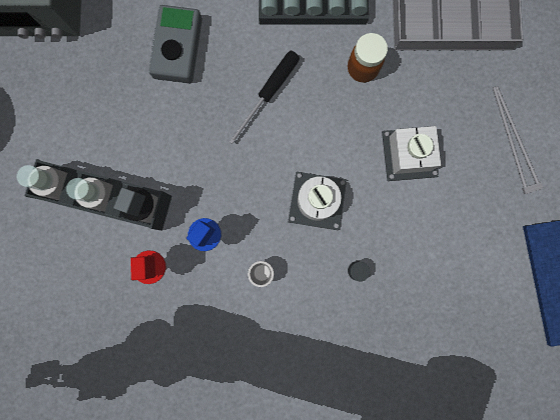

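View pics/side0.png

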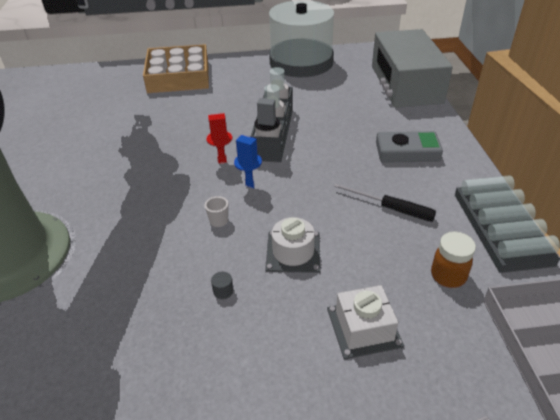

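The top view shows the rack at the left, with the grey-handled black tool at about (130,203) and glass tubes at (40,180) and (88,190). The blue and red look-alikes stand at (204,234) and (147,267). The round can is at (320,197) and the square can at (420,147). Only the grey-handled tool is in the rack's end sleeve, so it is the one meant. I'll confirm it in an enlarged crop.

```bash
cat > h.py <<'E'
import numpy as np,cv2
from scipy.spatial.transform import Rotation as R
def load(n): return dict(np.load(n))
def ray(f,uv,z):
    uv=np.atleast_2d(np.float64(uv)); d=np.c_[uv,np.ones(len(uv))]@np.linalg.inv(f["mtx"]).T
    d=d@R.from_euler("xyz",f["orientation"],degrees=True).as_matrix().T
    return f["position"]+d*((z-f["position"][2])/d[:,2])[:,None]
def proj(f,p):
    c=(np.atleast_2d(p)-f["position"])@R.from_euler("xyz",f["orientation"],degrees=True).as_matrix()
    q=c@f["mtx"].T; return q[:,:2]/q[:,2:],c[:,2]
def cloud(f):
    h,w=f["depth"].shape; u,v=np.meshgrid(np.arange(w),np.arange(h)); d=f["depth"]
    c=np.stack([u*d,v*d,d],-1)@np.linalg.inv(f["mtx"]).T
    return c@R.from_euler("xyz",f["orientation"],degrees=True).as_matrix().T+f["position"]
E
python3 - <<'E'
from h import *
f=load("top0.npz"); s=load("side0.npz")
A=cv2.resize(f["color"][160:240,80:180],(400,320),interpolation=cv2.INTER_CUBIC)
B=cv2.resize(f["color"][160:240,270:370],(400,320),interpolation=cv2.INTER_CUBIC)
C=cv2.resize(s["color"][80:160,225:325],(400,270)[:1]+(270,),interpolation=cv2.INTER_CUBIC)
D=cv2.resize(s["color"][205:285,243:343],(400,270),interpolation=cv2.INTER_CUBIC)
cv2.imwrite("pics/crop.png",np.vstack([np.hstack([A,B]),np.hstack([C,D])])[:,:,::-1])
for nm,f in(("top",f),("side",s)):
    P=cloud(f); ok=f["depth"]>0; 
    c0=ray(f,(130,203),.12)[0,:2] if nm=="top" else c0
    near=np.hypot(P[...,0]-c0[0],P[...,1]-c0[1])<.05
    m=(ok&near&(abs(P[...,2]-.130)<.006)).astype(np.uint8)
    v,u=np.nonzero(m); print(nm,"handle top",len(u),u.mean(),v.mean(),np.median(P[m>0],0))
    r=cv2.minAreaRect(np.float32(ray(f,np.c_[u,v],.13)[:,:2])*1000); print(r)
    # can head
    if nm=="top": c1=ray(f,(320,197),.064)[0,:2]
    near=np.hypot(P[...,0]-c1[0],P[...,1]-c1[1])<.03
    m=ok&near&(abs(P[...,2]-.064)<.005); v,u=np.nonzero(m); q=ray(f,np.c_[u,v],.064)[:,:2]
    print("head",len(u),np.median(P[m][:,2]),cv2.minEnclosingCircle(np.float32(q*1000)),q.mean(0))
E
```

```text
top handle top 369 124.94037940379404 199.87262872628727 [0.48437617 0.22847312 0.13016993]
((484.4567565917969, 228.29949951171875), (23.711082458496094, 33.70602798461914), 69.82456970214844)
head 405 0.06403398078555422 ((498.2775573730469, -65.33061218261719), 19.95580291748047) [ 0.49804327 -0.065424  ]
side handle top 124 265.6532258064516 101.98387096774194 [0.48499641 0.22542954 0.12846183]
((484.915283203125, 222.78839111328125), (28.733652114868164, 34.296234130859375), 70.07413482666016)
head 306 0.0625923349126617 ((498.94891357421875, -69.0506820678711), 21.806110382080078) [ 0.49843584 -0.06885633]
```

View pics/crop.png

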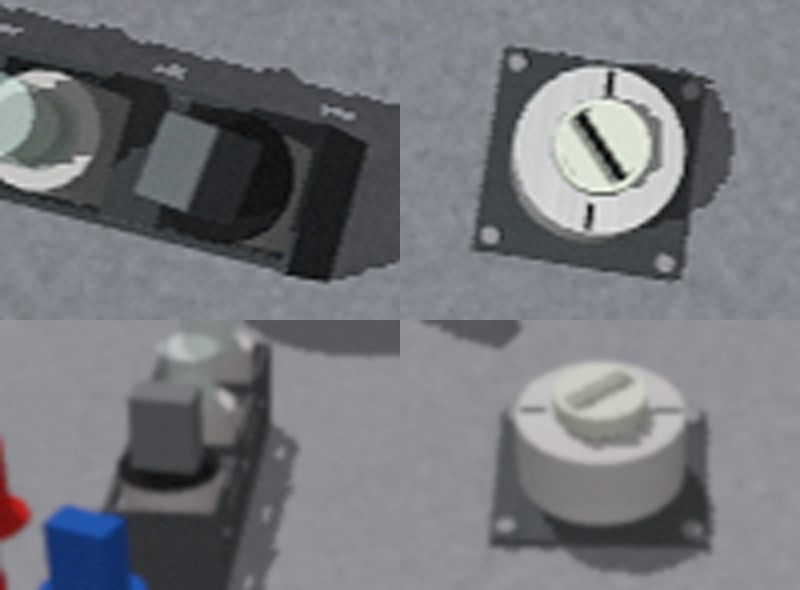

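The crop confirms the choice: a grey flat-sided handle on a black flange, in the rack's end sleeve, at crop (190,165). The round can shows its slot from (578,115) to (622,178) and its index lines from (611,72) to (589,228). Its slot is at about 35° and its index lines at about -8° in the world, so the slug is at about 43°.

The handle's wide way is at -20°, so the grasp yaw is 160°. I'm moving towards it.

Call:
drive_tool(
  steps=[
    [[-0.5,-0.25,0,0,0,0,-0.2],[-1,-0.5,0,0,0,0,-0.2],[-1,-0.5,0,0,0,0,-0.2]],
  ],
  force=60,
)

```text
time_s: 0.48
tcp_pos: [0.2349, 0.4452, 0.231]
tcp_rot: [-179.9, 0.0, 166.0]
force: [-0.1, 0.4, 0.8]
width: 0.0512
finger_force: 0.0
```

Call:
drive_tool(
  steps=[
    [[-0.5,-0.25,0,0,0,0,-0.2],[-1,-0.5,0,0,0,0,-0.2],[-1,-0.5,0,0,0,0,-0.2]],
  ],
)

```text
time_s: 0.85
tcp_pos: [0.3372, 0.3591, 0.2311]
tcp_rot: [-180.0, 0.0, 166.0]
force: [-0.2, 0.6, 0.8]
width: 0.0514
finger_force: 0.0
```

Call:
drive_tool(
  steps=[
    [[-0.5,-0.25,0,0,0,0,-0.2],[-1,-0.5,0,0,0,0,-0.2],[-1,-0.5,0,0,0,0,-0.2],[-1,-0.5,0,0,0,0,-0.2]],
  ],
)

```text
time_s: 1.35
tcp_pos: [0.437, 0.2745, 0.2309]
tcp_rot: [180.0, -0.1, 166.3]
force: [-0.7, 0.5, -0.4]
width: 0.0509
finger_force: 0.0
```

```bash
cat >> h.py <<'E'
def go(x,y,z,yaw):
    from plant import status
    s=status.read_state(); M=R.from_euler("xyz",s["tcp_rot"],degrees=True)
    d=M.inv().apply(np.array([x,y,z])-s["tcp_pos"])/.12
    t=(M.inv()*R.from_euler("xyz",[180,0,yaw],degrees=True)).as_rotvec(degrees=True)/90
    print("t",s["time_s"],"pos",s["tcp_pos"].round(4),s["tcp_rot"].round(2),"F",s["force"].round(1),"w",s["width"],"j",s["joint_pos"].round(1)); print("rows",d.round(3),t.round(3))
E
python3 -c "
from h import *
go(.4845,.228,.2,160)
f=load('top0.npz')
P=ray(f,[(270+(578-400)/4,160+115/4),(270+(622-400)/4,160+178/4)],.064);d=P[0]-P[1];print('slot',np.degrees(np.arctan2(d[1],d[0])),P.mean(0))
P=ray(f,[(270+(611-400)/4,160+72/4),(270+(589-400)/4,160+228/4)],.05);d=P[0]-P[1];print('idx',np.degrees(np.arctan2(d[1],d[0])),P.mean(0))"
```

```text
t 1.35 pos [0.437  0.2745 0.2309] [ 1.8000e+02 -8.0000e-02  1.6626e+02] F [-0.7  0.5 -0.4] w 0.05091943205971981 j [ 23.9  15.2 -16.   58.9   0.1  37.6]
rows [-0.477 -0.282  0.257] [-0.    -0.001  0.07 ]
slot 34.23626671131968 [ 0.4972179  -0.06453264  0.064     ]
idx -8.627982464865156 [ 0.49771298 -0.06588987  0.05      ]
```

Call:
drive_tool(
  steps=[
    [[-0.25,-0.14,0.1,0,0,0.03,-0.2],[-0.477,-0.282,0.1,0,0,0.07,-0.2],[-0.477,-0.282,0.2,0,0,0.07,-0.2],[-0.477,-0.282,0.2,0,0,0.07,-0.2],[-0.477,-0.282,0.2,0,0,0.07,-0.2]],
  ],
)

```text
time_s: 1.98
tcp_pos: [0.4839, 0.2287, 0.2073]
tcp_rot: [-180.0, -0.0, 160.1]
force: [0.8, 1.0, -0.2]
width: 0.0511
finger_force: 0.0
```

```bash
python3 -c "
from h import *
go(.4845,.228,.092,160)
from plant import cams
f=cams.grab_frame('side');cv2.imwrite('pics/s1.png',f['color'][40:200,180:360][:,:,::-1].repeat(3,0).repeat(3,1))"
```

```text
t 1.975 pos [0.4839 0.2287 0.2073] [-1.7999e+02 -4.0000e-02  1.6010e+02] F [ 0.8  1.  -0.2] w 0.05112953170435702 j [ 17.4  18.2 -15.5  56.4   0.   37.3]
rows [-0.007 -0.004  0.961] [-0.    -0.     0.001]
```

View pics/s1.png

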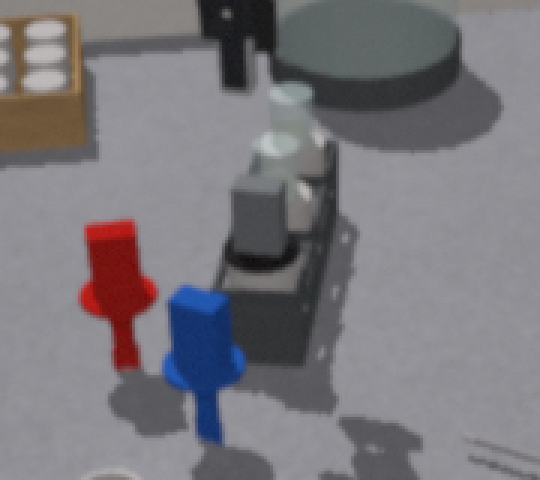

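The side crop shows the open fingers at about (237,65), above the grey handle at (258,190). I'll check this against the projected TCP before descending.

```bash
python3 -c "
from h import *
f=load('side0.npz')
for p in [(.4839,.2287,.2073),(.4845,.228,.13),(.4845,.228,.08)]:
  print((proj(f,p)[0]-[180,40])*3)"
```

```text
[[248.97807783  73.88294747]]
[[255.6126543 182.2712643]]
[[258.9300077  246.38178565]]
```

The fingers agree with the projection, since the near finger sits about 10 mm to -x. I'm descending and gripping.

Call:
drive_tool(
  steps=[
    [[0,0,0.3,0,0,0,-0.2],[0,0,0.6,0,0,0,-0.2],[0,0,0.8,0,0,0,-0.2],[0,0,0.96,0,0,0,-0.2],[0,0,0.96,0,0,0,-0.2],[0,0,0.96,0,0,0,1],[0,0,0.96,0,0,0,1],[0,0,0.96,0,0,0,1],[0,0,0.96,0,0,0,1],[0,0,0.96,0,0,0,1],[0,0,0.96,0,0,0,1]],
  ],
  force=60,
)

```text
time_s: 3.4
tcp_pos: [0.4866, 0.2289, 0.0935]
tcp_rot: [179.8, 0.1, 160.0]
force: [0.5, 5.2, 6.5]
width: 0.0215
finger_force: 60.9
```

Gripped at 21.5 mm. Now lifting.

Call:
drive_tool(
  steps=[
    [[0,0,-0.1,0,0,0,1],[0,0,-0.3,0,0,0,1],[0,0,-0.6,0,0,0,1],[0,0,-0.9,0,0,0,1],[0,0,-1,0,0,0,1],[0,0,-1,0,0,0,1]],
  ],
)

```text
time_s: 4.15
tcp_pos: [0.4852, 0.2271, 0.2123]
tcp_rot: [-180.0, 0.0, 159.9]
force: [-0.1, 0.0, -1.1]
width: 0.0218
finger_force: 60.2
```

```bash
cat > tool.py <<'E'
from h import *
from plant import cams
import sys
# grey handle / blade as seen: crops of both views around the TCP
from plant import status
s=status.read_state(); k=sys.argv[1]; out=[]
for n in("top","side"):
    f=cams.grab_frame(n); np.savez(f"{n}_{k}.npz",**f)
    c=proj(f,s["tcp_pos"]-[0,0,.04])[0][0].astype(int); x,y=np.clip(c-50,0,[460,320])
    out.append(cv2.resize(f["color"][y:y+100,x:x+100],(400,400),interpolation=cv2.INTER_CUBIC)); print(n,x,y)
cv2.imwrite(f"pics/{k}.png",np.hstack(out)[:,:,::-1])
E
python3 -c "
from h import *
go(.498,-.066,.213,215)"; python3 tool.py lift
```

```text
t 4.15 pos [0.4852 0.2271 0.2123] [-1.7999e+02  4.0000e-02  1.5994e+02] F [-0.1  0.  -1.1] w 0.021757856985404396 j [ 17.2  17.9 -15.   57.   -0.   37.3]
rows [-0.938 -2.258 -0.005] [-0.     0.    -0.612]
top 64 145
side 214 31
```

View pics/lift.png

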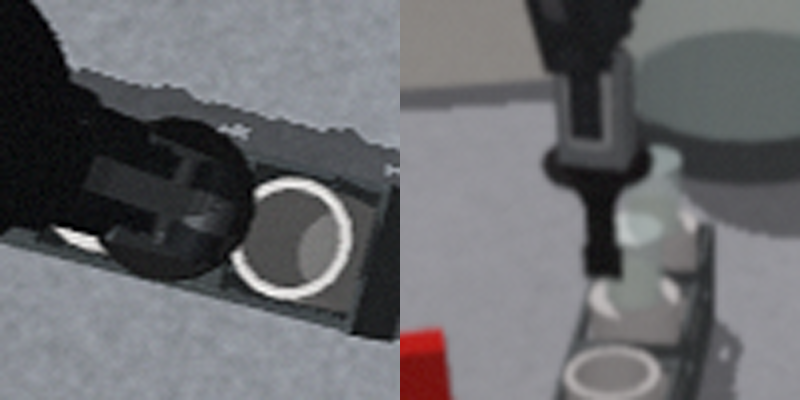

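The tool is lifted and upright: the flange is at crop (598,165) and the blade tip at (603,270). The empty sleeve ring is at top crop (292,239). I'm carrying it to the can.

Call:
drive_tool(
  steps=[
    [[-0.1,-0.3,0,0,0,0,1],[-0.25,-0.65,0,0,0,0,1],[-0.4,-1,0,0,0,0,1],[-0.4,-1,0,0,0,0,1]],
  ],
)

```text
time_s: 4.75
tcp_pos: [0.4882, 0.0957, 0.2105]
tcp_rot: [-179.9, -0.2, 159.7]
force: [-0.9, 0.4, -1.5]
width: 0.0213
finger_force: 60.3
```

Call:
drive_tool(
  steps=[
    [[-0.1,-0.3,0,0,0,0,1],[-0.25,-0.65,0,0,0,0,1],[-0.4,-1,0,0,0,0,1],[-0.4,-1,0,0,0,-0.1,1],[-0.4,-1,0,0,0,-0.2,1],[-0.4,-1,0,0,0,-0.3,1],[-0.4,-1,0,0,0,-0.4,1],[-0.4,-1,0,0,0,-0.5,1],[-0.4,-1,0,0,0,-0.6,1],[-0.4,-1,0,0,0,-0.61,1],[-0.4,-1,0,0,0,-0.61,1]],
  ],
)

```text
time_s: 6.12
tcp_pos: [0.4928, -0.0303, 0.2114]
tcp_rot: [179.9, -0.0, -145.2]
force: [1.0, -0.2, -0.9]
width: 0.0216
finger_force: 60.1
```

```bash
python3 -c "
from h import *
go(.498,-.066,.18,214.5)
f=load('top_lift.npz'); print('sleeve',ray(f,(64+292/4-.4,145+239/4-.4),.075))
# white rim
P=cloud(f); m=((f['color'].min(2)>190)&(abs(P[...,2]-.075)<.006)&(np.hypot(P[...,0]-.484,P[...,1]-.225)<.04))
v,u=np.nonzero(m);q=ray(f,np.c_[u,v],.075)[:,:2];print(len(u),cv2.minEnclosingCircle(np.float32(q*1000)),cv2.fitEllipse(np.float32(q*1000)))
f=load('side_lift.npz')
# blade tip at world y .227
print([ray(f,(214+203/4,31+r/4),.1335)[0] for r in (270,278)])"
```

```text
t 6.125 pos [ 0.4928 -0.0303  0.2114] [ 1.7994e+02 -4.0000e-02 -1.4521e+02] F [ 1.  -0.2 -0.9] w 0.021562836456008067 j [-12.1  13.7 -21.   55.4   0.  -46.9]
rows [ 0.134 -0.269  0.262] [ 0.001 -0.     0.003]
sleeve [[0.48410136 0.23044106 0.075     ]]
120 ((484.3900146484375, 230.8768310546875), 23.876874923706055) ((484.4538879394531, 231.4137420654297), (44.4620246887207, 44.609066009521484), 82.58935546875)
[array([0.48402475, 0.23086469, 0.1335    ]), array([0.48328657, 0.22312984, 0.1335    ])]
```

Call:
drive_tool(
  steps=[
    [[0.07,-0.13,0.1,0,0,0,1],[0.13,-0.27,0.3,0,0,0,1],[0.13,-0.27,0.4,0,0,0,1],[0.13,-0.27,0.4,0,0,0,1],[0.13,-0.27,0.4,0,0,0,1]],
  ],
)

```text
time_s: 6.75
tcp_pos: [0.499, -0.0663, 0.1644]
tcp_rot: [-180.0, 0.0, -145.1]
force: [-0.1, -0.1, -0.4]
width: 0.0214
finger_force: 60.1
```

```bash
python3 -c "
from h import *
go(.498,-.066,.131,214.5)"; python3 tool.py over
```

```text
t 6.75 pos [ 0.499  -0.0663  0.1644] [-1.7999e+02  2.0000e-02 -1.4514e+02] F [-0.1 -0.1 -0.4] w 0.02143876130206858 j [-16.   17.1 -23.8  49.1   0.  -50.8]
rows [0.005 0.007 0.279] [-0.     0.     0.004]
top 274 140
side 242 148
```

View pics/over.png

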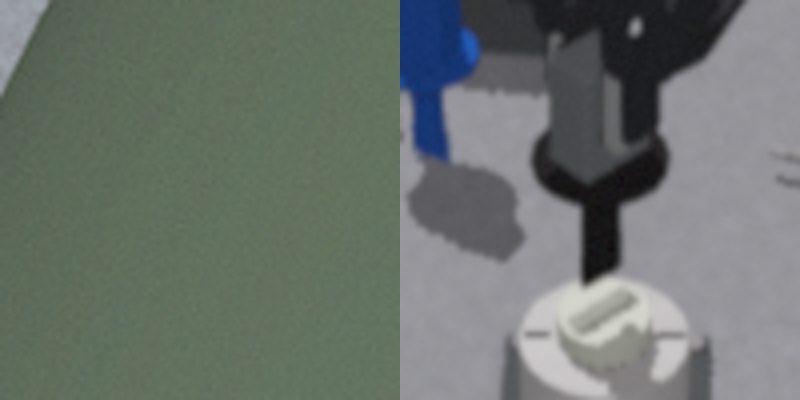

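The top view is blocked by the arm. In the side crop the blade tip is at (602,276) and the slot centre at (604,311). I'll compare their positions.

```bash
python3 -c "
from h import *
f=load('side_over.npz')
px=lambda a,b:(242+(a-400)/4-.4,148+b/4-.4)
z=.1644-.077
print('tip',ray(f,px(602,276),z)); print('tip ends',ray(f,[px(584,284),px(620,268)],z))
print('slot',ray(f,px(604,311),.063),ray(f,[px(570,332),px(638,292)],.063))"
```

```text
tip [[ 0.49777323 -0.06909293  0.0874    ]]
tip ends [[ 0.48995363 -0.07270092  0.0874    ]
 [ 0.50565678 -0.06545544  0.0874    ]]
slot [[ 0.4989933  -0.06449025  0.063     ]] [[ 0.48350845 -0.07469493  0.063     ]
 [ 0.51463208 -0.05526462  0.063     ]]
```

Call:
drive_tool(
  steps=[
    [[-0.01,0.012,0.05,0,0,0,1],[-0.01,0.012,0.1,0,0,0,1],[-0.01,0.012,0.15,0,0,0,1],[-0.01,0.012,0.19,0,0,0,1],[-0.01,0.012,0.21,0,0,0,1],[-0.01,0.012,0.23,0,0,0,1],[-0.01,0.012,0.23,0,0,0,1],[-0.01,0.012,0.23,0,0,0,1]],
  ],
)

```text
time_s: 7.85
tcp_pos: [0.4991, -0.0646, 0.1366]
tcp_rot: [-180.0, 0.0, -145.1]
force: [-0.8, -0.5, 1.0]
width: 0.0214
finger_force: 60.1
```

```bash
python3 -c "
from h import *
go(.499,-.0645,.136,214.5)"; python3 tool.py in
```

```text
t 7.85 pos [ 0.4991 -0.0646  0.1366] [-1.7999e+02  1.0000e-02 -1.4514e+02] F [-0.8 -0.5  1. ] w 0.02135867361001562 j [-15.8  18.8 -26.   45.2   0.  -50.6]
rows [0.    0.001 0.005] [-0.     0.     0.004]
top 271 142
side 242 160
```

View pics/in.png

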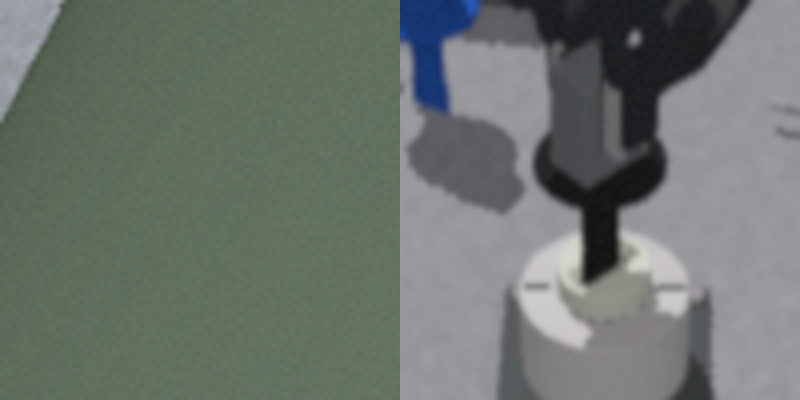

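The side crop shows the blade in the slot at (600,270), with negligible force. I'm seating it slightly deeper and turning it clockwise by about 47°, which includes the play.

Call:
drive_tool(
  steps=[
    [[0,0,0.012,0,0,0,1],[0,0,0.012,0,0,0,1],[0,0,0.012,0,0,0,1],[0,0,0.012,0,0,0.05,1],[0,0,0.012,0,0,0.1,1],[0,0,0.012,0,0,0.15,1],[0,0,0.012,0,0,0.2,1],[0,0,0.012,0,0,0.25,1],[0,0,0.012,0,0,0.3,1],[0,0,0.012,0,0,0.35,1],[0,0,0.012,0,0,0.4,1],[0,0,0.012,0,0,0.45,1],[0,0,0.012,0,0,0.49,1],[0,0,0.012,0,0,0.52,1],[0,0,0.012,0,0,0.52,1],[0,0,0.012,0,0,0.52,1],[0,0,0.012,0,0,0.52,1],[0,0,0.012,0,0,0.52,1]],
  ],
)

```text
time_s: 10.2
tcp_pos: [0.4989, -0.0648, 0.1351]
tcp_rot: [-180.0, -0.0, 168.1]
force: [-0.0, -1.9, -0.6]
width: 0.0211
finger_force: 60.3
```

```bash
python3 -c "
from h import *
go(.499,-.0645,.136,168)
from plant import status;print(status.read_state()['moment'])"; python3 tool.py turned
```

```text
t 10.2 pos [ 0.4989 -0.0648  0.1351] [-1.7996e+02 -1.0000e-02  1.6806e+02] F [-0.  -1.9 -0.6] w 0.021069551055161066 j [-15.8  19.  -26.1  45.   -0.   -3.9]
rows [-0.001  0.003 -0.008] [-0.    -0.     0.001]
[-0.71280553  0.20371715  0.07439453]
top 272 142
side 242 161
```

View pics/turned.png

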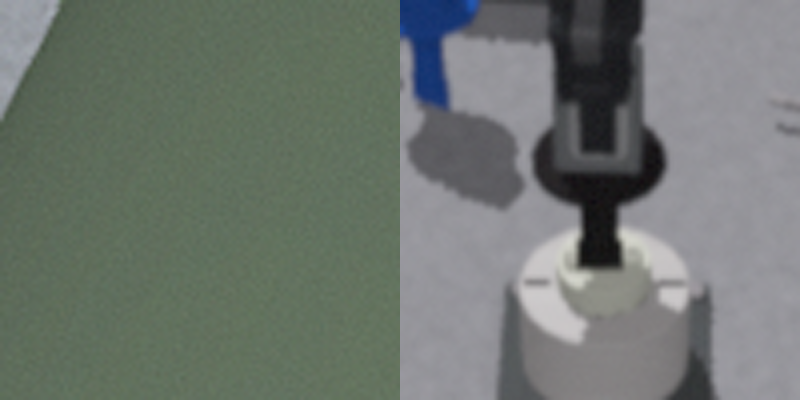

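The blade is still in the slot, now near the index lines' direction. I'm lifting out to check the slot angle from the side view.

Call:
drive_tool(
  steps=[
    [[0,0,0,0,0,0,1],[0,0,-0.1,0,0,0,1],[0,0,-0.2,0,0,0,1],[0,0,-0.4,0,0,0,1],[0,0,-0.64,0,0,0,1],[0,0,-0.64,0,0,0,1],[0,0,-0.64,0,0,0,1]],
  ],
)

```text
time_s: 11.18
tcp_pos: [0.4989, -0.0642, 0.2117]
tcp_rot: [180.0, 0.0, 168.1]
force: [-0.1, 0.3, -0.9]
width: 0.021
finger_force: 60.1
```

```bash
python3 - <<'E'
from h import *
from plant import cams
f=cams.grab_frame("side"); np.savez("side_up.npz",**f)
c=proj(f,[.498,-.065,.06])[0][0].astype(int);x,y=c-30; print(x,y)
cv2.imwrite("pics/up.png",cv2.resize(f["color"][y:y+60,x:x+60],(600,600),interpolation=cv2.INTER_CUBIC)[:,:,::-1])
go(.4845,.2295,.2115,160)
E
```

```text
262 196
t 11.225 pos [ 0.4985 -0.0642  0.2112] [ 1.7997e+02 -6.0000e-02  1.6807e+02] F [-0.  -0.9 -0.8] w 0.02114235963704122 j [-15.8  14.6 -19.8  55.7   0.   -3.8]
rows [ 6.20e-01  2.37e+00 -1.00e-03] [ 0.    -0.001  0.09 ]
```

View pics/up.png

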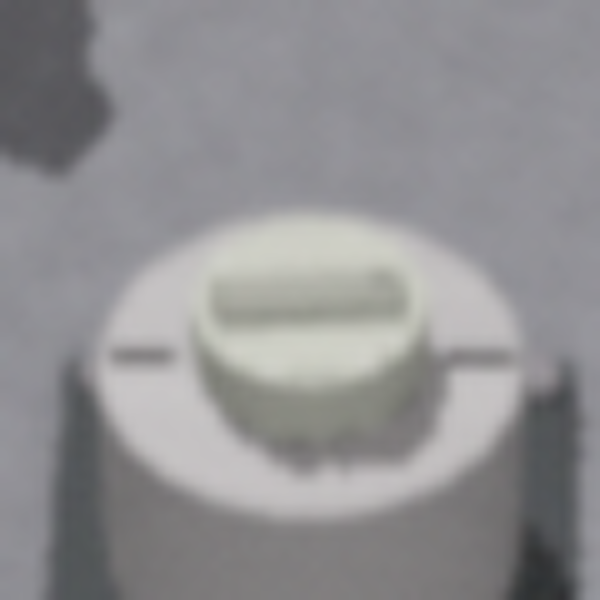

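The slot edge runs from (215,327) to (410,315) and the index lines from (110,355) to (515,358). That puts the slot about 5° from the index lines, within the 12° limit, so I'm returning to the sleeve.

Call:
drive_tool(
  steps=[
    [[0.1,0.3,0,0,0,0,1],[0.2,0.65,0,0,0,0,1],[0.3,1,0,0,0,0,1],[0.3,1,0,0,0,0,1]],
  ],
)

```text
time_s: 11.72
tcp_pos: [0.4873, 0.0627, 0.2107]
tcp_rot: [180.0, -0.1, 168.3]
force: [-0.1, 0.2, -0.7]
width: 0.0211
finger_force: 59.9
```

Call:
drive_tool(
  steps=[
    [[0.1,0.3,0,0,0,0,1],[0.2,0.65,0,0,0,0.03,1],[0.3,1,0,0,0,0.06,1],[0.3,1,0,0,0,0.09,1],[0.3,1,0,0,0,0.09,1]],
  ],
)

```text
time_s: 12.35
tcp_pos: [0.4778, 0.1848, 0.211]
tcp_rot: [-179.9, -0.1, 160.0]
force: [-0.2, 0.3, -0.0]
width: 0.0214
finger_force: 60.0
```

```bash
python3 -c "
from h import *
go(.4848,.2287,.2115,160)"
```

```text
t 12.35 pos [0.4778 0.1848 0.211 ] [-1.7994e+02 -7.0000e-02  1.6000e+02] F [-0.2  0.3 -0. ] w 0.021398751784906092 j [ 12.9  15.7 -18.4  56.   -0.   32.9]
rows [ 0.071  0.364 -0.005] [-0.001 -0.001 -0.   ]
```

Now I'll move over the sleeve, then go down to just above the release height. At pick the TCP was at z 0.0935 with the tool resting.

Call:
drive_tool(
  steps=[
    [[0.04,0.2,0,0,0,0,1],[0.07,0.36,0,0,0,0,1],[0.07,0.36,0,0,0,0,1],[0.07,0.36,0.2,0,0,0,1],[0.07,0.36,0.4,0,0,0,1],[0.07,0.36,0.55,0,0,0,1],[0.07,0.36,0.7,0,0,0,1],[0.07,0.36,0.7,0,0,0,1],[0.07,0.36,0.7,0,0,0,1]],
  ],
)

```text
time_s: 13.48
tcp_pos: [0.4854, 0.2284, 0.1284]
tcp_rot: [180.0, 0.0, 159.9]
force: [0.6, -0.8, -0.2]
width: 0.0215
finger_force: 60.2
```

```bash
python3 -c "
from h import *
go(.4848,.2287,.0945,160)"
```

```text
t 13.475 pos [0.4854 0.2284 0.1284] [1.7999e+02 3.0000e-02 1.5994e+02] F [ 0.6 -0.8 -0.2] w 0.021463799182631367 j [ 17.3  22.6 -21.6  45.8  -0.   37.4]
rows [0.006 0.001 0.282] [ 0.     0.    -0.001]
```

Call:
drive_tool(
  steps=[
    [[0,0,0.1,0,0,0,1],[0,0,0.18,0,0,0,1],[0,0,0.23,0,0,0,1],[0,0,0.26,0,0,0,1],[0,0,0.28,0,0,0,1],[0,0,0.28,0,0,0,1],[0,0,0.28,0,0,0,1]],
  ],
)

```text
time_s: 14.35
tcp_pos: [0.4854, 0.229, 0.0945]
tcp_rot: [180.0, 0.0, 160.0]
force: [0.2, 1.7, -0.9]
width: 0.0213
finger_force: 60.1
```

Call:
drive_tool(
  steps=[
    [[0,0,0.006,0,0,0,1],[0,0,0.006,0,0,0,0.3],[0,0,0.006,0,0,0,-0.2],[0,0,0.006,0,0,0,-0.2],[0,0,0.006,0,0,0,-0.2],[0,0,-0.1,0,0,0,-0.2],[0,0,-0.3,0,0,0,-0.2],[0,0,-0.6,0,0,0,-0.2],[0,0,-1,0,0,0,-0.2],[0,0,-1,0,0,0,-0.2]],
  ],
)

```text
time_s: 15.6
tcp_pos: [0.4878, 0.2295, 0.2191]
tcp_rot: [179.7, 0.4, 160.0]
force: [-0.3, 0.3, -0.2]
width: 0.0512
finger_force: 0.0
```

Call:
drive_tool(
  steps=[
    [[0.3,0.3,0,0,0,0,-0.2],[0.6,0.6,0,0,0,0,-0.2],[1,1,0,0,0,0,-0.2],[1,1,0,0,0,0,-0.2]],
  ],
)

```text
time_s: 16.1
tcp_pos: [0.4111, 0.3852, 0.2137]
tcp_rot: [-180.0, -0.1, 160.3]
force: [0.5, -0.9, -0.3]
width: 0.051
finger_force: 0.0
```

Call:
drive_tool(
  steps=[
    [[0.3,0.3,0,0,0,0,-0.2],[0.6,0.6,0,0,0,0,-0.2],[1,1,0,0,0,0,-0.2],[1,1,0,0,0,0,-0.2],[1,1,0,0,0,0,-0.2]],
  ],
)

```text
time_s: 16.73
tcp_pos: [0.342, 0.5355, 0.2136]
tcp_rot: [-179.9, 0.0, 160.0]
force: [-0.3, -0.0, -0.3]
width: 0.0516
finger_force: 0.0
```

```bash
python3 - <<'E'
from h import *
from plant import cams
f=cams.grab_frame("top"); s=cams.grab_frame("side")
P=cloud(f); m=(f["depth"]>0)&(np.hypot(P[...,0]-.4845,P[...,1]-.228)<.05)&(abs(P[...,2]-.13)<.006)
v,u=np.nonzero(m); print(np.median(P[m],0),cv2.minAreaRect(np.float32(ray(f,np.c_[u,v],.13)[:,:2])*1000))
A=cv2.resize(f["color"][150:250,80:180],(400,400));C=cv2.resize(f["color"][147:247,270:370],(400,400),interpolation=cv2.INTER_CUBIC)
cv2.imwrite("pics/end.png",np.hstack([A,C])[:,:,::-1])
E
```

```text
[0.48397125 0.2277279  0.13027846] ((483.4850158691406, 227.48143005371094), (24.193218231201172, 33.693115234375), 70.013427734375)
```

View pics/end.png

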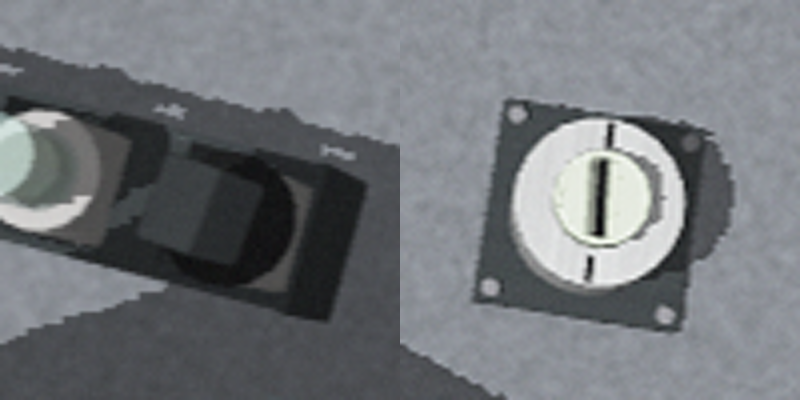

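The tool hangs home, within 1 mm of where it was and with its top at z 0.130. The slot, from (601,158) to (597,235), is about 5° off the index lines, from (611,125) to (588,280), so it is inside the limit. Handing in.

```bash
python3 -c "
from plant import order; print(order.sign_off())"
```

```text
the job is handed in; nothing more can be done
None
```

I turned the round can's slot to about 5° from its index lines (limit 12°), put the tool back upright in its own sleeve and let go; the job is handed in at about 17 s, with no verdict returned.

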